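# Lock back the empty follower of the carton dispenser

## Task

One of the three spring-fed trays of the carton dispenser has run empty. With the fingertips push its sprung follower plate back along the channel, at least a centimetre past the stop pin in the tray floor, then let it spring forward until it catches on the raised pin and stays there, holding the channel open for refilling. Only push on the front of the plate - do not pinch it or touch it from behind - and leave the stocked trays' followers and the things around the dispenser alone.

Things in the scene. Friction and masses are not known exactly. Their poses are not given: they have to be found in the camera images.
- stand: fixed wooden stand that carries three black plastic trays side by side, 80 mm apart, in any order; it may be turned about z. 272 mm wide, its board 10 mm thick, rim 30 mm high. Origin on the counter under the middle of its front edge; +x from front to back, +y to the left, z up
- channel_front (a point): point under the middle of the empty tray's front edge, 10 mm above the counter; +x runs along its channel from front to back, +y across, z up. Fixed tray 240 mm long, 77 mm wide outside, 71 mm inside. Above this point: floor 6 mm, side walls 50 mm, front lip (3 mm thick) 28 mm
- tray_four: fixed tray holding four upright card cartons, same make and origin as the empty one (under the middle of its front edge). The cartons are fixed, 20 mm thick each, from the lip back, tops 76.5 mm above the origin; behind them a follower plate with its top 84 mm above the origin
- tray_six: fixed tray holding six upright card cartons; otherwise as the tray with four
- follower_plate (a point): point on the front face of the empty tray's follower, on its middle line, 56 mm above the tray floor; axes as the tray's, +x is the way to push. Flat upright aluminium plate 64 mm wide, from 2 to 78 mm above the tray floor; at rest its face is 30 mm behind the tray's front edge. Behind it a sled reaches back 69 mm
- follower (a joint): travel of the empty tray's follower in m: 0 at rest at the front, 0.080 caught on the stop pin, 0.125 at the rear end stop. Its spring drives it forward with 3.6 N at 0, 6 N at 0.080, 7.4 N at the end; riding over the pin (from about 0.018 to 0.034) takes up to 10 N. The plate passes the pin at 0.080; let go short of that it runs back to 0
- stop_pin (a joint): sprung steel stop pin, 8 mm thick, upright in the middle of the empty tray's floor, 106 mm behind the tray's front edge. 0: fully up, 12 mm above the floor; grows in m as it is pressed down. The follower's sled presses it down to 0.010 in passing; it springs up by itself in front of the plate once the plate has passed
- follower_back: the rear of that follower: the flanges folded back 12 mm from the plate's sides and top, and the sled. Same origin and axes as the plate: origin on the front face's middle line at the tray floor. Not to be touched
- follower_four (a joint): travel of the follower behind the four cartons in a stocked tray, in m: 0 resting on the cartons, grows if pushed back. Leave alone
- follower_six (a joint): travel of the follower behind the six cartons in the other stocked tray, in m: 0 resting on the cartons, grows if pushed back. Leave alone
- mug: loose white mug, 76 mm wide, 82 mm high, standing beside the dispenser; origin at the centre of its underside, z up
- tumbler: loose brass tumbler with wooden stirrers, 68 mm wide, 88 mm high (stirrers to 145 mm), beside the dispenser; origin at the centre of its underside, z up
- spray_bottle: loose white spray bottle, 68 mm wide, 185 mm high, beside the dispenser; origin at the centre of its underside, z up
- carton: loose spare card carton, 20 x 62 x 70 mm, standing upright beside the dispenser; origin at the centre of its underside, z up
Things that resemble listed ones, but are neither listed nor needed, are in the scene too. Leave any blue or red look-alike of the spray_bottle alone. There is more than one size of the tumbler; the one meant has the size given above.

How it is judged (in metres and radians):
On the way:
1. the empty tray's follower is pushed back at least 1 cm past its stop pin (value of joint follower above 0.09 m).
At the end, for the whole second after the job is handed in: the empty tray's follower rests against its raised stop pin (travel 76 to 84 mm, pin no more than 3 mm below fully up) and is still; the stocked trays' followers are within 5 mm of where they were; mug, tumbler, spray bottle and carton stand upright (within 0.2 rad) within 25 mm of where they were (value of joint follower between 0.076 and 0.084 m and velocity of joint follower between -0.005 and 0.005 m/s and value of joint stop_pin below 0.003 m and value of joint each of follower_four, follower_six below 0.005 m and distance of each of mug, tumbler, spray_bottle, carton from where it was at the start of the episode below 0.025 m and angle between each of mug, tumbler, spray_bottle, carton's own z axis and vertical below 0.2 rad); the robot touches nothing.
It fails at once if the follower is pinched or touched on its back or flanges (over 1.5 N) (contact force between the fingers and follower_back above 1.5 N).
It fails at once if a stocked tray's follower is pushed back more than 8 mm (value of joint any of follower_four, follower_six above 0.008 m).
It fails at once if a bystander is lifted, carried or knocked: moved more than 25 mm or tipped more than 0.35 rad (distance of any of mug, tumbler, spray_bottle, carton from where it was at the start of the episode above 0.025 m or angle between any of mug, tumbler, spray_bottle, carton's own z axis and vertical above 0.35 rad).
It also fails if it takes over 40 s, if anything falls off the work surface, if the arm or the gripper's body presses on something with over 40 N, if the wrist force passes 120 N, or if a joint passes its speed limit or range.

## Robot

A 6-joint arm with a two-finger parallel gripper is mounted at the origin on the work surface. World frame = base frame: x ahead of the robot, y to its left, z up, the work surface at z = 0. Lengths are in mm, angles in rad, forces in N, time in s.
With the tool pointing down it reaches from about 350 to 975 mm from the base axis. Payload 7.1 kg.
Tool frame: the origin (TCP) lies midway between the tips of the shut fingers; the grasp point (between the pads) lies 19 mm behind it; z points along the fingers, y is the line along which they close (so a half turn about z gives the same grasp; the last joint's range is limited). The gripper opens to 88 mm and grips with 3 to 60 N. Pads are 20 mm wide; open, the fingers measure 115 mm over their backs; the gripper's body (75 mm by 178 mm) begins 61 mm behind the grasp point.
Start: joints at [-1.18, 0.423, 1.63, -0, 1.089, -0.019], TCP at [249.031, -573.226, 191.875] pointing down, gripper open.
Joint ranges: [-3, 3], [-0.9, 2.11], [0.09, 2.58], [-1.31, 4.45], [0.11, 2.69], [-2.54, 2.54]. Speed limits (rad/s): [2.39, 2.39, 3.01, 3.14, 3.14, 3.14].

## Interface

Orientations are given as a rotation vector (axis times angle).
In Python, from workcell import ctrl gives the robot as it stands. The module is installed in compiled form; this text tells all that it offers.
- The arm moves only by the tool servo_tool, never from a script. Its argument "increments" is a list of rows, each a list of 7 numbers: the shift along the world's x, y, z in cm, then the turn, a rotation vector about the world's x, y, z in degrees, then the opening, from -1 (shut) to 1 (fully open). A call has 1 to 20 rows; each row is the pose to reach, as a shift and turn from the pose commanded when the call began; what a row does not reach only later rows make up. A row lasts 1/12 s, in which the tool goes at most 41.7 mm and 7.16 degrees, less where a joint would pass 70% of its speed; a pose out of reach is approached as far as the arm can. A call with a gripper value outside its range is refused whole. The fingers move at their own pace and stop on an object; the grip force is fixed at half the most. Time passes only in rows, so rows that repeat a pose let the fingers close. It gives the time, the measured TCP pose, the force, the opening and the grip force at its end, in the units of the state.
- ctrl.get_obs(): the state, without advancing time (a new reading comes with each control period).
- ctrl.get_image(name): name is "scene" or "side" or "wrist"; returns a dict with "image" (384x512x3 uint8, red, green, blue), "fx", "fy", "cx", "cy" (pixels), "extrinsics" (4x4, takes a point from camera to world coordinates); the wrist camera has in their place "tool_from_camera" (4x4, takes a point from camera to tool coordinates, whose origin is the TCP and whose axes are the flange's). Camera axes: x right, y up, looking along -z (the intrinsics and any distortion apply to the point x, -y, -z); pixel columns grow to the right and rows downward; lengths in mm; the calibration is good to about 2 mm. A picture is of the moment at which its call begins: read the wrist's pose just before it. There is no depth.
- ctrl.close_job(): hands the job in; it is judged then, once.
The state is a dict: "t": time; "qpos": joint angles; "qvel": joint speeds; "joint_torque": joint torques, N m; "ee_pos": TCP position; "orientation": TCP orientation; "ft_force": force on the tool from outside, world axes, zero at the start; "moment": the same for the moment, N m; "width": finger opening in mm; "grasp_force": force on a finger pad.
Only numpy, scipy, OpenCV 4.12 (cv2) and the standard library are available. Lean on these libraries where they do the work, as an engineer would, in place of code of your own. Each camera call takes 0.05 s, during which the arm holds its last target. There are 200 camera calls.

## Working session

There is one attempt and no reset: what is moved stays moved. The work goes in short steps, Python scripts to look and compute and a tool call to move; the robot and the scene stay as the last step left them, time stands still between calls to the robot, and variables do not carry over. Pictures are saved under pics/ and viewed, at most 10 in all, crops included, and the job is handed in when it is done.

Besides the shell and the picture viewer there is one more tool, called after "Request:" as name([rows], argument=value, ...), one row to a line, values as JSON. servo_tool: Moves the arm, as the interface text tells. Its arguments: {"type":"object","properties":{"increments":{"type":"array","items":{"type":"array","items":{"type":"number"}}}},"required":["increments"]}

```bash
mkdir -p pics
cat > h.py <<'E'
from workcell import ctrl
import numpy as np, cv2
from scipy.spatial.transform import Rotation as R
def grab(name,out):
    o=ctrl.get_obs(); d=ctrl.get_image(name); im=d["image"]
    cv2.imwrite("pics/"+out,im[:,:,::-1])
    if name=="wrist":
        T=np.eye(4);T[:3,:3]=R.from_rotvec(o["orientation"]).as_matrix();T[:3,3]=o["ee_pos"]
        d["extrinsics"]=T@np.array(d["tool_from_camera"])
    d.pop("image"); np.save("pics/"+out+".npy",d,allow_pickle=True); return d,o
def load(out): return np.load("pics/"+out+".npy",allow_pickle=True).item()
def ray(d,u,v):
    E=np.array(d["extrinsics"]); r=E[:3,:3]@np.array([(u-d["cx"])/d["fx"],-(v-d["cy"])/d["fy"],-1]); return E[:3,3],r
def plane(d,u,v,z):
    p,r=ray(d,u,v); return (p+r*(z-p[2])/r[2]).round(1)
def proj(d,P):
    q=np.linalg.inv(d["extrinsics"])@np.append(P,1); return d["cx"]-d["fx"]*q[0]/q[2], d["cy"]+d["fy"]*q[1]/q[2]
E
python3 - <<'E'
from h import *
for n in("scene","side"):
    d,o=grab(n,n+"1.png"); print(d)
print(o)
E
```

```text
{'fx': 442.1964423542181, 'fy': 442.1964423542181, 'cx': 256.66111485359, 'cy': 195.29423920030052, 'extrinsics': array([[-7.91199452e-01, -4.18333127e-01,  4.46095082e-01,
         1.09497399e+03],
       [ 6.11556742e-01, -5.42805138e-01,  5.75639587e-01,
         7.31691861e+02],
       [ 1.33359402e-03,  7.28258181e-01,  6.85301571e-01,
         8.36883379e+02],
       [ 0.00000000e+00,  0.00000000e+00,  0.00000000e+00,
         1.00000000e+00]])}
{'fx': 468.8416441280352, 'fy': 468.8416441280352, 'cx': 251.9960913964216, 'cy': 186.3617166587675, 'extrinsics': array([[ 9.68063387e-01,  1.91982894e-01, -1.61232278e-01,
         4.07622746e+02],
       [-2.50615692e-01,  7.23830127e-01, -6.42854355e-01,
        -6.52555989e+02],
       [-6.71225944e-03,  6.62731103e-01,  7.48827370e-01,
         9.54275790e+02],
       [ 0.00000000e+00,  0.00000000e+00,  0.00000000e+00,
         1.00000000e+00]])}
{'t': 0.05, 'qpos': array([-1.18001028e+00,  4.23820198e-01,  1.63066194e+00, -1.84067789e-06,
        1.08861576e+00, -1.90092834e-02]), 'qvel': array([ 0.0014293 , -0.00157092, -0.00126849, -0.00074181,  0.00051651,
        0.00069335]), 'joint_torque': array([-1.32746351e-03, -5.46079838e+01, -2.74614608e+01,  6.45943056e-02,
        1.86994707e-02, -3.44152022e-05]), 'ee_pos': array([ 248.80570759, -572.69627253,  191.12565099]), 'orientation': array([-3.07442785e+00, -6.38910704e-01,  4.39302847e-04]), 'ft_force': array([0.543876  , 0.87180415, 0.07885752]), 'moment': array([-0.07466799, -0.02229374, -0.03069277]), 'grasp_force': 0.0, 'width': 87.55711621724247}
```

View pics/scene1.png

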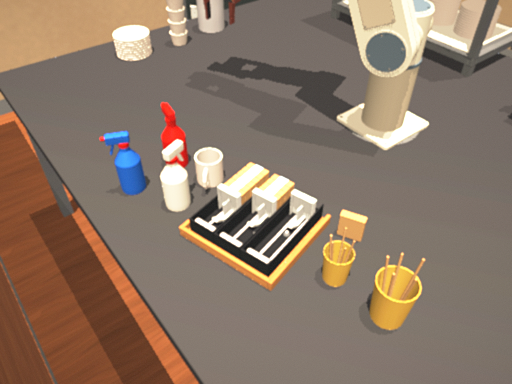

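View pics/side1.png

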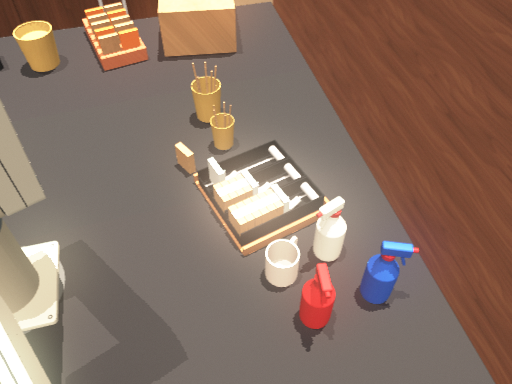

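The stand is seen in both views: the empty tray is at the +y end (plate at side (216,172), scene (303,204)). Its front faces the robot.

Run:
```python
import cv2
a=cv2.imread("pics/side1.png")[130:260,165:355]; b=cv2.imread("pics/scene1.png")[150:290,165:385]
a=cv2.resize(a,(760,520),interpolation=3); b=cv2.resize(b,(792,504),interpolation=3)
cv2.imwrite("pics/sc.png",a); cv2.imwrite("pics/ss.png",b)
```

```text
(no output)
```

View pics/sc.png

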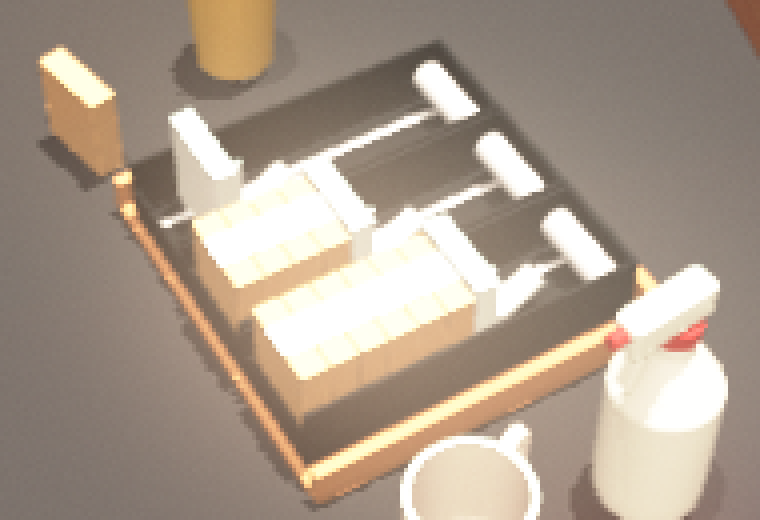

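View pics/ss.png

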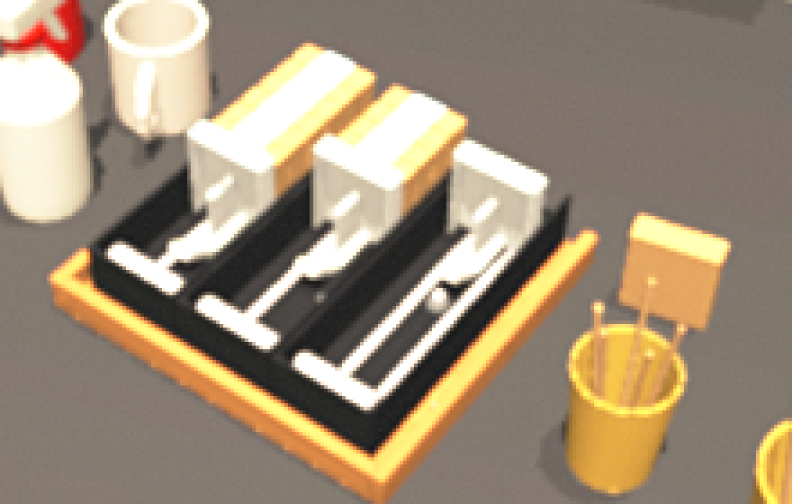

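Run:
```python
from h import *
S=load("side1.png");C=load("scene1.png")
s=lambda x,y,z:plane(S,165+x/4,130+y/4,z)
c=lambda x,y,z:plane(C,165+x/3.6,150+y/3.6,z)
L=s(124,175,30);Rr=s(305,480,30);print("rim front L,R",L,Rr,np.linalg.norm(L-Rr))
print("rim back R side",s(645,270,30),"scene front-left rim",c(592,235,30), "back-left, back-right",c(378,470,30),c(57,275,30))
print("plate top side",s(172,118,94),s(212,172,94),"scene",c(465,143,94),c(547,182,94))
print("six tops",s(255,312,86.5),s(302,372,86.5),s(195,230,86.5), s(238,285,86.5))
print("foll tops scene",c(193,122,94),c(272,165,94),c(320,138,94),c(402,182,94))
print("carton",s(45,55,70),s(100,105,70),"tumbler scene",c(627,355,88),"bottle rear",s(235,70,0))
```

```text
rim front L,R [471.9 223.7  30. ] [532.1 -46.   30. ] 276.3369863047652
rim back R side [781.8  54.8  30. ] scene front-left rim [468.5 225.5  30. ] back-left, back-right [714.5 289.5  30. ] [787.2  28.2  30. ]
plate top side [506.2 204.8  94. ] [521.4 151.3  94. ] scene [525.2 148.6  94. ] [507.1 211.5  94. ]
six tops [523.9  40.1  86.5] [540.4 -10.3  86.5] [502.3 113.   86.5] [518.5  63.1  86.5]
foll tops scene [661.7  16.   94. ] [643.8  85.1  94. ] [601.4  83.4  94. ] [584.4 152.   94. ]
carton [436.3 311.   70. ] [464.7 253.2  70. ] tumbler scene [568.6 347.9  88. ] bottle rear [571.1 335.4   0. ]
```

Empty tray: plate face centre ≈ (514,179), yaw ≈ 14.7°. Nothing tall is near the path. I'll move to a hover in front of it with shut fingers and then look from close by.

Request:
servo_tool([
  [1,3,1,0,0,-1,-1],
  [2,6,2,0,0,-2,-1],
  [3,9,3,0,0,-3,-1],
  [4,12,4,0,0,-4,-1],
  [5,15,4,0,0,-5,-1],
  [6,18,4,0,0,-6,-1],
  [7,21,4,0,0,-7,-1],
  [8,25,4,0,0,-8,-1],
  [9,29,4,0,0,-9,-1],
  [10,33,4,0,0,-9,-1],
  [11,37,4,0,0,-9,-1],
  [12,41,4,0,0,-9,-1],
  [13,45,4,0,0,-9,-1],
  [14,49,4,0,0,-9,-1],
  [15,53,4,0,0,-9,-1],
  [16,57,4,0,0,-9,-1],
  [17,61,4,0,0,-9,-1],
  [18,65,4,0,0,-9,-1],
  [19,68,4,0,0,-9,-1],
  [19.5,70,4,0,0,-9,-1],
])

```text
t: 1.77
ee_pos: [444.6, 129.8, 231.8]
orientation: [-3.116, -0.399, -0.001]
ft_force: [0.2, -1.0, 0.2]
width: 0.6
grasp_force: 0.0
```

Request:
servo_tool([
  [1,1.5,0,0,0,0,-1],
  [2,3,0,0,0,0,-1],
  [2,3,0,0,0,0,-1],
  [2,3,0,0,0,0,-1],
  [2,3,0,0,0,0,-1],
])

```text
t: 2.18
ee_pos: [463.2, 156.2, 231.4]
orientation: [3.116, 0.396, -0.002]
ft_force: [0.1, 0.2, -0.5]
width: 0.8
grasp_force: 0.0
```

Run:
```python
from h import *
d,o=grab("wrist","w1.png"); print(o["t"],o["ee_pos"],o["orientation"],o["width"],d["extrinsics"])
for n,P in dict(plateL=(506.5,208,94),plateR=(523,150,94)).items(): print(n,proj(d,P))
```

```text
2.1833 [463.2306674  156.15681499 231.44111079] [ 3.11611305e+00  3.95938475e-01 -2.12884413e-03] 0.8220369016221871 [[ 2.51651061e-01  9.36795899e-01  2.43074448e-01  5.29341729e+02]
 [-9.67818021e-01  2.43545588e-01  6.33547592e-02  1.72857209e+02]
 [ 1.50769277e-04 -2.51195123e-01  9.67936458e-01  4.23826037e+02]
 [ 0.00000000e+00  0.00000000e+00  0.00000000e+00  1.00000000e+00]]
plateL (np.float64(215.3805369252562), np.float64(120.92934658159629))
plateR (np.float64(273.4870521217613), np.float64(119.57473530517674))
```

View pics/w1.png

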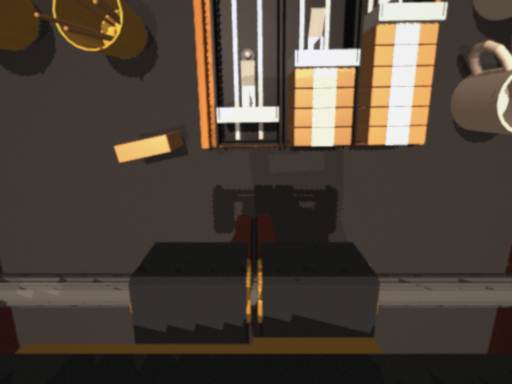

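Run:
```python
from h import *
d=load("w1.png")
l,r=plane(d,217,121,94),plane(d,279,121,94);m=(l+r)/2;print(l,r,m,"w",np.linalg.norm(l-r),np.degrees(np.arctan2(-(l-r)[0],(l-r)[1])))
a,b=plane(d,207,148,30),plane(d,195,0,30);print("rim",a,b,np.degrees(np.arctan2(*(b-a)[1::-1])))
a,b=plane(d,280,146,38),plane(d,222,146,38);print("lip",a,b,np.degrees(np.arctan2(-(b-a)[0],(b-a)[1])))
print("tumbler rim",plane(d,88,18,88),"R", R.from_rotvec(ctrl.get_obs()["orientation"]).as_matrix()[:,0])
```

```text
[506.9 206.4  94. ] [523.  144.1  94. ] [514.95 175.25  94.  ] w 64.34671708797583 14.489762593884464
rim [466.7 217.7  30. ] [626.8 266.8  30. ] 17.0499032664206
lip [493.1 129.8  38. ] [475.1 199.3  38. ] 14.520149018537024
tumbler rim [570.7 350.9  88. ] R [ 0.9683611   0.24955082 -0.00107753]
```

The picture shows the empty tray's plate at cols 217–279, row 121 and the loose carton at (150,147). The plate centre is (515,175) with yaw 14.5°, which matches the tool. I'll lower in front of it and approach.

Request:
servo_tool([
  [0,0.5,-3,0,0,0,-1],
  [-0.1,0.5,-6,0,0,0,-1],
  [-0.1,0.5,-9,0,0,0,-1],
  [-0.1,0.5,-12,0,0,0,-1],
  [-0.1,0.5,-14,0,0,0,-1],
  [-0.1,0.5,-16,0,0,0,-1],
  [-0.1,0.5,-16,0,0,0,-1],
  [-0.1,0.5,-16,0,0,0,-1],
])

```text
t: 2.9
ee_pos: [462.1, 160.8, 71.5]
orientation: [3.116, 0.394, -0.004]
ft_force: [1.3, 0.2, 0.3]
width: 0.5
grasp_force: 0.0
```

Request:
servo_tool([
  [0.97,0.25,0,0,0,0,-1],
  [1.94,0.5,0,0,0,0,-1],
  [2.9,0.75,0,0,0,0,-1],
  [3.4,0.88,0,0,0,0,-1],
  [3.9,1.0,0,0,0,0,-1],
  [4.4,1.13,0,0,0,0,-1],
  [4.84,1.25,0,0,0,0,-1],
  [5.3,1.37,0,0,0,0,-1],
  [5.8,1.5,0,0,0,0,-1],
  [5.8,1.5,0,0,0,0,-1],
])

```text
t: 3.73
ee_pos: [522.1, 177.1, 72.0]
orientation: [-3.116, -0.396, -0.001]
ft_force: [-0.2, 0.0, -0.1]
width: 0.6
grasp_force: 0.0
```

The contact force is missing, so I'll look.

Run:
```python
from h import *
print([ctrl.get_obs()["ft_force"].round(1)])
d,o=grab("side","s2.png"); e,o=grab("wrist","w2.png")
a=cv2.imread("pics/s2.png")[110:240,155:345]
a=cv2.resize(a,(570,390),interpolation=3);b=cv2.imread("pics/w2.png")[:260,120:350]
cv2.imwrite("pics/c2.png",np.hstack([a,cv2.resize(b,(230,390))]))
print(proj(e,(515,175,94)),proj(e,(522,177,72)))
```

```text
[array([-0.2,  0. , -0.1])]
(np.float64(253.23791532167297), np.float64(238.72376146724417)) (np.float64(253.02278817009326), np.float64(214.69704688158532))
```

View pics/c2.png

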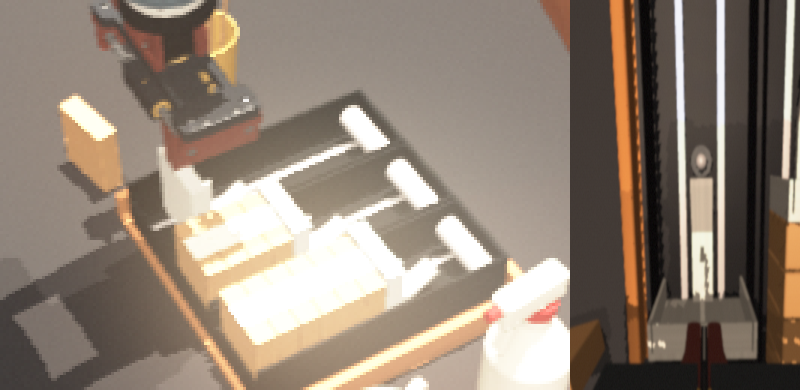

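Run:
```python
from h import *
d=load("s2.png");e=load("w2.png")
b=cv2.resize(cv2.imread("pics/w2.png")[170:300,180:330],(600,520),interpolation=3)
a=cv2.resize(cv2.imread("pics/s2.png")[140:200,190:230],None,fx=5,fy=8.6667,interpolation=3)
cv2.imwrite("pics/c3.png",np.hstack([b,a]))
for n,P in dict(tip=(522,177,72),topmid=(515,175,94),top15=(529,179,94),f56=(515,175,72)).items():
    u,v=proj(e,P);s,t=proj(d,P);print(n,round((u-180)*4),round((v-170)*4),"|",round(600+(s-190)*5),round((t-140)*8.667))
```

```text
tip 292 179 | 734 275
topmid 293 275 | 718 233
top15 291 182 | 743 215
f56 293 221 | 721 285
```

View pics/c3.png

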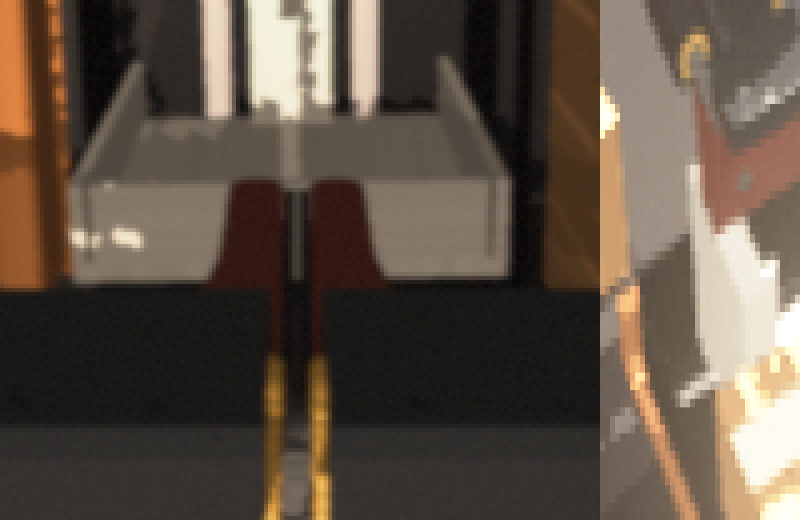

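The plate looks unmoved, with the fingertip over its top edge rather than in front. The scene camera sees the back side, so it should settle this.

Run:
```python
from h import *
d,o=grab("scene","c4s.png")
cv2.imwrite("pics/c4.png",cv2.resize(cv2.imread("pics/c4s.png")[130:240,240:370],(700,592),interpolation=3))
k=700/130
for n,P in dict(tip=(522,177,72),topmid=(515,175,94),top12=(527,178,94),tip94=(522,177,94)).items():
    s,t=proj(d,P);print(n,round((s-240)*k),round((t-130)*k))
```

```text
tip 335 387
topmid 347 343
top12 331 358
tip94 338 352
```

View pics/c4.png

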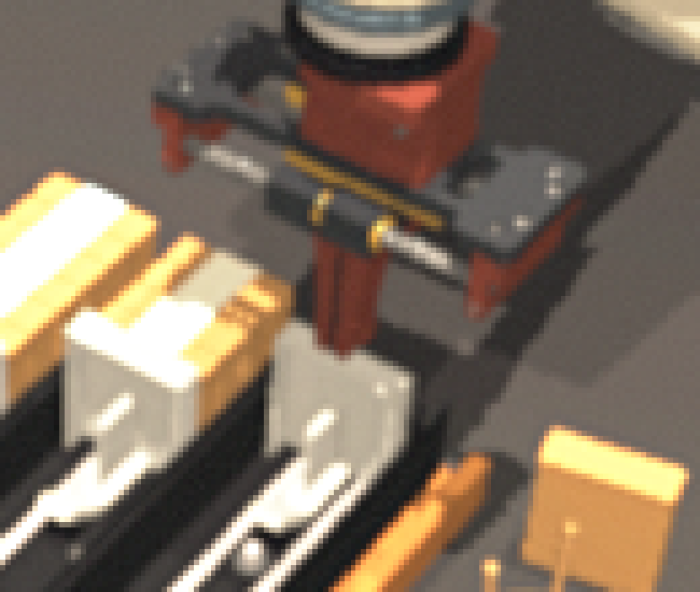

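The fingertip bottom at (335,352) lies just over the plate's top, so the real tip is about 23 mm above what I assumed. I'll lift a little, go back, lower by 24 mm and approach again.

Request:
servo_tool([
  [0,0,0.5,0,0,0,-1],
  [-0.97,-0.25,0.5,0,0,0,-1],
  [-1.94,-0.5,0.5,0,0,0,-1],
  [-2.9,-0.75,0.5,0,0,0,-1],
  [-3.9,-1,0.5,0,0,0,-1],
  [-4.84,-1.25,0.5,0,0,0,-1],
  [-5.8,-1.5,0.5,0,0,0,-1],
  [-5.8,-1.5,-1,0,0,0,-1],
  [-5.8,-1.5,-2.4,0,0,0,-1],
  [-5.8,-1.5,-2.4,0,0,0,-1],
  [-5.8,-1.5,-2.4,0,0,0,-1],
])

```text
t: 4.8
ee_pos: [462.0, 161.5, 47.6]
orientation: [3.116, 0.396, -0.003]
ft_force: [-0.5, -0.3, 0.0]
width: 0.4
grasp_force: 0.0
```

Request:
servo_tool([
  [0.97,0.25,0,0,0,0,-1],
  [1.94,0.5,0,0,0,0,-1],
  [2.9,0.75,0,0,0,0,-1],
  [3.4,0.88,0,0,0,0,-1],
  [3.9,1.0,0,0,0,0,-1],
  [4.4,1.13,0,0,0,0,-1],
  [4.84,1.25,0,0,0,0,-1],
  [5.3,1.37,0,0,0,0,-1],
  [5.3,1.37,0,0,0,0,-1],
])

```text
t: 5.55
ee_pos: [516.1, 175.5, 47.6]
orientation: [3.116, 0.396, -0.001]
ft_force: [-3.5, -0.6, 2.3]
width: 0.2
grasp_force: 1.8
```

Contact: −3.5 N matches the spring at rest. I'll push on.

Request:
servo_tool([
  [0.58,0.15,0,0,0,0,-1],
  [1.16,0.3,0,0,0,0,-1],
  [1.74,0.45,0,0,0,0,-1],
  [2.32,0.6,0,0,0,0,-1],
  [2.9,0.75,0,0,0,0,-1],
  [3.48,0.9,0,0,0,0,-1],
  [4.06,1.05,0,0,0,0,-1],
  [4.64,1.2,0,0,0,0,-1],
  [4.84,1.25,0,0,0,0,-1],
])

```text
t: 6.3
ee_pos: [563.2, 188.3, 47.4]
orientation: [-3.116, -0.396, 0.005]
ft_force: [-8.2, 0.8, 4.5]
width: 0.4
grasp_force: 3.8
```

Request:
servo_tool([
  [0.58,0.15,0,0,0,0,-1],
  [1.16,0.3,0,0,0,0,-1],
  [1.74,0.45,0,0,0,0,-1],
  [2.32,0.6,0,0,0,0,-1],
  [2.9,0.75,0,0,0,0,-1],
  [3.48,0.9,0,0,0,0,-1],
  [4.06,1.05,0,0,0,0,-1],
  [4.64,1.2,0,0,0,0,-1],
  [4.75,1.23,0,0,0,0,-1],
  [4.75,1.23,0,0,0,0,-1],
])

```text
t: 7.13
ee_pos: [610.2, 200.9, 47.2]
orientation: [-3.116, -0.396, 0.006]
ft_force: [-7.9, 2.8, 2.1]
width: 0.7
grasp_force: 3.3
```

Run:
```python
from h import *
e,o=grab("wrist","w5.png"); d,o=grab("scene","s5.png")
a=cv2.resize(cv2.imread("pics/w5.png")[100:300,150:350],(400,400)); b=cv2.resize(cv2.imread("pics/s5.png")[150:250,240:340],(400,400),interpolation=3)
cv2.imwrite("pics/c5.png",np.hstack([a,b])); print(o["ee_pos"],o["ft_force"])
```

```text
[609.994617   200.83316699  47.14444884] [-7.01379388  2.44460778  1.81297135]
```

View pics/c5.png

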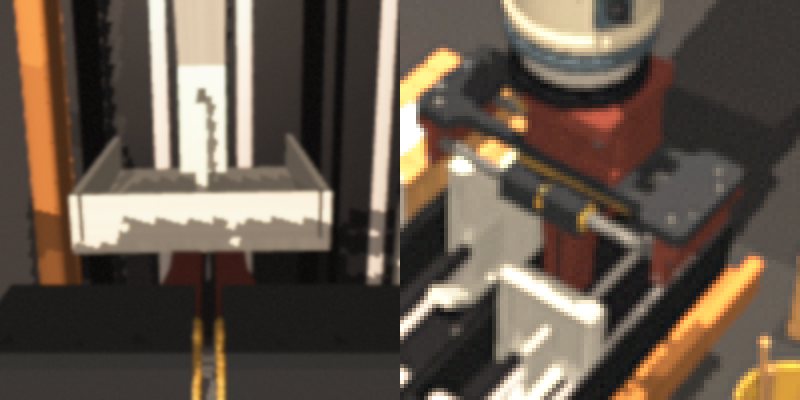

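The fingers are in front of the plate and the plate is well back (front top edge at wrist (250,224)). Next I'll measure its travel.

Run:
```python
from h import *
e=load("w5.png")
m=(plane(e,188,224,94)+plane(e,315,223,94))/2; print(m,(m-[514.95,175.25,94])@[.968,.25,0])
```

```text
[622.1  204.55  94.  ] 111.04619999999987
```

Travel ≈ 0.11 m, past the pin by about 3 cm. I'll retreat slowly so the plate catches, then lift.

Request:
servo_tool([
  [-0.3,-0.08,0,0,0,0,-1],
  [-0.6,-0.16,0,0,0,0,-1],
  [-0.9,-0.23,0,0,0,0,-1],
  [-1.2,-0.31,0,0,0,0,-1],
  [-1.5,-0.39,0,0,0,0,-1],
  [-1.8,-0.46,0,0,0,0,-1],
  [-2.1,-0.54,0,0,0,0,-1],
  [-2.4,-0.62,0,0,0,0,-1],
  [-2.7,-0.7,0,0,0,0,-1],
  [-3,-0.77,0,0,0,0,-1],
  [-3.3,-0.85,0,0,0,0,-1],
  [-3.6,-0.93,0,0,0,0,-1],
  [-3.9,-1,0,0,0,0,-1],
  [-4.2,-1.08,0,0,0,0,-1],
  [-4.5,-1.16,0,0,0,0,-1],
  [-5,-1.29,0,0,0,0,-1],
  [-5.5,-1.42,0,0,0,0,-1],
  [-6,-1.55,0,0,0,0,-1],
  [-6.5,-1.68,0,0,0,0,-1],
  [-6.5,-1.68,0,0,0,0,-1],
])

```text
t: 8.9
ee_pos: [545.6, 183.1, 47.8]
orientation: [3.116, 0.396, -0.002]
ft_force: [-0.9, 0.0, -0.1]
width: 0.1
grasp_force: 0.0
```

Request:
servo_tool([
  [0,0,2,0,0,0,-1],
  [0,0,5,0,0,0,-1],
  [0,0,8,0,0,0,-1],
  [0,0,11,0,0,0,-1],
  [0,0,14,0,0,0,-1],
  [0,0,17,0,0,0,-1],
  [0,0,18,0,0,0,-1],
  [0,0,18,0,0,0,-1],
  [0,0,18,0,0,0,-1],
])

```text
t: 9.65
ee_pos: [546.7, 183.4, 227.4]
orientation: [-3.117, -0.396, -0.0]
ft_force: [-0.2, -0.3, 0.5]
width: 0.2
grasp_force: 0.0
```

Run:
```python
from h import *
e,o=grab("wrist","w6.png"); d,o=grab("side","s6.png")
a=cv2.imread("pics/w6.png")[:300,120:420]; b=cv2.resize(cv2.imread("pics/s6.png")[120:270,165:365],(400,300),interpolation=3)
cv2.imwrite("pics/c6.png",np.hstack([a,b])); print(o["ee_pos"],o["ft_force"],proj(e,(515+.968*80,175.3+20,94)))
```

```text
[546.0299833  183.17582997 226.30671167] [-0.65288723 -0.38738828 -0.61310423] (np.float64(253.25041662499152), np.float64(128.8813938725288))
```

View pics/c6.png

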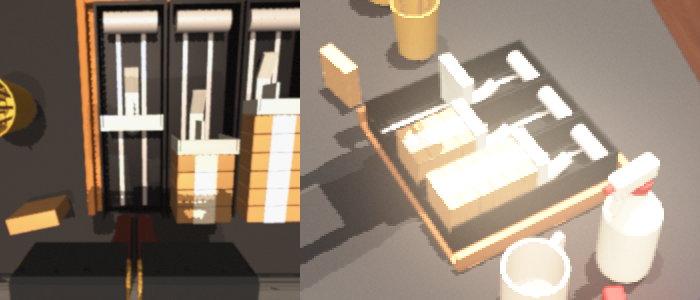

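The plate's front edge is at wrist (251,130), against 129 predicted for 80 mm travel, so it is caught on the pin. Both stocked trays and the bystanders look unmoved. I'm handing in.

```bash
python3 -c "
from workcell import ctrl
print(ctrl.close_job())"
```

```text
the job is handed in; nothing more can be done
None
```

I pushed the empty tray's follower back to about 110 mm and let it spring forward; the last picture shows it held at about 80 mm, caught on the stop pin, with everything else apparently unmoved, and the job is handed in (no verdict was returned).

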